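# Start the stirrers under two of three reagent bottles

### The job

Start stirring the red-capped bottle and then the yellow-capped bottle: with the fingertips, gently press the green key of the stirrer under each, red-capped first, until the key is fully in and stays in, and then withdraw clear. Leave the orange heat keys and the green key under the black-capped bottle alone, and do not disturb the bottles, the other glassware or the spatula; nothing is to be picked up.

Things in the scene. Friction and masses are not known exactly. Their poses are not given: they have to be found in the camera images.
- stirrer_blue: blue magnetic stirrer, fixed, 230 (x) by 140 mm (y); origin: centre of its underside. Its -x end, towards the robot, is a control panel 50 mm high (x -115 to -30 mm); behind, body 65 mm high under a white 130 mm square plate, top at 78 mm. On the panel at x -85 mm: round green STIR key at y +38 mm (left (+y) side), orange HEAT key of the same size at y -38 mm
- blue_plate (a point): centre of the top face of the blue stirrer's white plate, 78 mm above the bench; a bottle stands within about 12 mm of it
- blue_stir_top (a point): centre of the top face of the blue stirrer's green key, 24 mm across, upright; it stands 14 mm proud of the panel (64 mm above the bench) when out, 8 mm proud (58 mm) when fully in and let go
- blue_stir (a joint): travel of the blue stirrer's green key in m: 0 = out (off), 0.006 = fully in (on). It sinks straight down against a steady drag of about 3 N, has a hard stop at 0.006 and stays where it is left. Its springy cap gives a further 1 mm per 2.5 N (5 mm at most) and springs back: press slowly until 6 to 10 N is felt
- blue_heat (a joint): travel of the blue stirrer's orange key in m: 0 = out (off), 0.006 = fully in (on). It sinks straight down against a steady drag of about 3 N, has a hard stop at 0.006 and stays where it is left. Its springy cap gives a further 1 mm per 2.5 N (5 mm at most) and springs back: press slowly until 6 to 10 N is felt
- stirrer_white: white magnetic stirrer, fixed, 230 (x) by 140 mm (y); origin: centre of its underside. Its -x end, towards the robot, is a control panel 50 mm high (x -115 to -30 mm); behind, body 65 mm high under a white 130 mm square plate, top at 78 mm. On the panel at x -85 mm: round green STIR key at y -38 mm (right (-y) side), orange HEAT key of the same size at y +38 mm
- white_plate (a point): centre of the top face of the white stirrer's white plate, 78 mm above the bench; a bottle stands within about 12 mm of it
- white_stir_top (a point): centre of the top face of the white stirrer's green key, 24 mm across, upright; it stands 14 mm proud of the panel (64 mm above the bench) when out, 8 mm proud (58 mm) when fully in and let go
- white_stir (a joint): travel of the white stirrer's green key in m: 0 = out (off), 0.006 = fully in (on). It sinks straight down against a steady drag of about 3 N, has a hard stop at 0.006 and stays where it is left. Its springy cap gives a further 1 mm per 2.5 N (5 mm at most) and springs back: press slowly until 6 to 10 N is felt
- white_heat (a joint): travel of the white stirrer's orange key in m: 0 = out (off), 0.006 = fully in (on). It sinks straight down against a steady drag of about 3 N, has a hard stop at 0.006 and stays where it is left. Its springy cap gives a further 1 mm per 2.5 N (5 mm at most) and springs back: press slowly until 6 to 10 N is felt
- stirrer_grey: mid-grey magnetic stirrer, fixed, 230 (x) by 140 mm (y); origin: centre of its underside. Its -x end, towards the robot, is a control panel 50 mm high (x -115 to -30 mm); behind, body 65 mm high under a white 130 mm square plate, top at 78 mm. On the panel at x -85 mm: round green STIR key at y +38 mm (left (+y) side), orange HEAT key of the same size at y -38 mm
- grey_plate (a point): centre of the top face of the mid-grey stirrer's white plate, 78 mm above the bench; a bottle stands within about 12 mm of it
- grey_stir_top (a point): centre of the top face of the mid-grey stirrer's green key, 24 mm across, upright; it stands 14 mm proud of the panel (64 mm above the bench) when out, 8 mm proud (58 mm) when fully in and let go
- grey_stir (a joint): travel of the mid-grey stirrer's green key in m: 0 = out (off), 0.006 = fully in (on). It sinks straight down against a steady drag of about 3 N, has a hard stop at 0.006 and stays where it is left. Its springy cap gives a further 1 mm per 2.5 N (5 mm at most) and springs back: press slowly until 6 to 10 N is felt
- grey_heat (a joint): travel of the mid-grey stirrer's orange key in m: 0 = out (off), 0.006 = fully in (on). It sinks straight down against a steady drag of about 3 N, has a hard stop at 0.006 and stays where it is left. Its springy cap gives a further 1 mm per 2.5 N (5 mm at most) and springs back: press slowly until 6 to 10 N is felt
- bottle_red: closed amber glass bottle with a red cap and a paper label, 62 mm across, 130 mm tall, about 0.3 kg, loose on one of the three stirrer plates; origin at the centre of its underside
- bottle_yellow: closed amber glass bottle with a yellow cap and a paper label, 62 mm across, 130 mm tall, about 0.3 kg, loose on one of the three stirrer plates; origin at the centre of its underside
- bottle_black: closed amber glass bottle with a black cap and a paper label, 62 mm across, 130 mm tall, about 0.3 kg, loose on one of the three stirrer plates; origin at the centre of its underside
- beaker: empty clear glass beaker, 70 mm across, 90 mm tall, loose on the bench at the left; origin at the centre of its underside
- flask: clear conical glass flask, 80 mm across at the foot, 118 mm tall, loose on the bench at the left; origin at the centre of its underside
- jar: small glass jar with a white lid, 60 mm across, 70 mm tall, loose on the bench at the right; origin at the centre of its underside
- spatula: black-handled spatula, 180 mm long, lying flat on the bench at the right; origin at its middle, x axis along it
Mind the look-alikes: they are no part of the job. Leave any pink or purple look-alike of the bottle_yellow alone.

How it is judged:
On the way, in this order (a step that is already met when the one before it is completed fails the run):
1. the green key of the stirrer under the red-capped bottle is in (((horizontal distance between bottle_red and blue_plate below 0.045 m and value of joint blue_stir above 0.0045 m) or (horizontal distance between bottle_red and white_plate below 0.045 m and value of joint white_stir above 0.0045 m) or (horizontal distance between bottle_red and grey_plate below 0.045 m and value of joint grey_stir above 0.0045 m))), for 0.1 s.
2. the green key of the stirrer under the yellow-capped bottle is in (((horizontal distance between bottle_yellow and blue_plate below 0.045 m and value of joint blue_stir above 0.0045 m) or (horizontal distance between bottle_yellow and white_plate below 0.045 m and value of joint white_stir above 0.0045 m) or (horizontal distance between bottle_yellow and grey_plate below 0.045 m and value of joint grey_stir above 0.0045 m))), for 0.1 s.
At the end, for the whole second after the job is handed in: The green keys of the stirrers under the red-capped and yellow-capped bottles are in by at least 4.5 of their 6 mm; all other keys are out (less than 2 mm in); every bottle stands upright and at rest on its plate, and no loose thing has moved by 12 mm or more (((horizontal distance between bottle_red and blue_plate below 0.045 m and value of joint blue_stir above 0.0045 m) or (horizontal distance between bottle_red and white_plate below 0.045 m and value of joint white_stir above 0.0045 m) or (horizontal distance between bottle_red and grey_plate below 0.045 m and value of joint grey_stir above 0.0045 m)) and ((horizontal distance between bottle_yellow and blue_plate below 0.045 m and value of joint blue_stir above 0.0045 m) or (horizontal distance between bottle_yellow and white_plate below 0.045 m and value of joint white_stir above 0.0045 m) or (horizontal distance between bottle_yellow and grey_plate below 0.045 m and value of joint grey_stir above 0.0045 m)) and not (horizontal distance between bottle_black and blue_plate below 0.045 m and value of joint blue_stir above 0.002 m) and not (horizontal distance between bottle_black and white_plate below 0.045 m and value of joint white_stir above 0.002 m) and not (horizontal distance between bottle_black and grey_plate below 0.045 m and value of joint grey_stir above 0.002 m) and value of joint each of blue_heat, white_heat, grey_heat below 0.002 m and (horizontal distance between bottle_red and blue_plate below 0.045 m or horizontal distance between bottle_red and white_plate below 0.045 m or horizontal distance between bottle_red and grey_plate below 0.045 m) and (horizontal distance between bottle_yellow and blue_plate below 0.045 m or horizontal distance between bottle_yellow and white_plate below 0.045 m or horizontal distance between bottle_yellow and grey_plate below 0.045 m) and (horizontal distance between bottle_black and blue_plate below 0.045 m or horizontal distance between bottle_black and white_plate below 0.045 m or horizontal distance between bottle_black and grey_plate below 0.045 m) and distance of each of bottle_red, bottle_yellow, bottle_black, beaker, flask, jar, spatula from where it was at the start of the episode below 0.012 m and angle between each of bottle_red, bottle_yellow, bottle_black's own z axis and vertical below 0.1 rad and linear speed of each of bottle_red, bottle_yellow, bottle_black below 0.02 m/s); the robot touches nothing.
It fails at once if an orange heat key is pressed (value of joint any of blue_heat, white_heat, grey_heat above 0.002 m).
It fails at once if the green key under the black-capped bottle is pressed ((horizontal distance between bottle_black and blue_plate below 0.045 m and value of joint blue_stir above 0.002 m) or (horizontal distance between bottle_black and white_plate below 0.045 m and value of joint white_stir above 0.002 m) or (horizontal distance between bottle_black and grey_plate below 0.045 m and value of joint grey_stir above 0.002 m)).
It fails at once if a bottle is pushed, lifted, tipped, or touched with more than 2 N (distance of any of bottle_red, bottle_yellow, bottle_black from where it was at the start of the episode above 0.012 m or angle between any of bottle_red, bottle_yellow, bottle_black's own z axis and vertical above 0.15 rad or contact force between any of the arm, the fingers and bottle_red above 2 N or contact force between any of the arm, the fingers and bottle_yellow above 2 N or contact force between any of the arm, the fingers and bottle_black above 2 N).
It fails at once if the beaker, flask, jar or spatula is moved or lifted (distance of any of beaker, flask, jar, spatula from where it was at the start of the episode above 0.012 m).
It fails at once if a stirrer is pressed roughly, with more than 35 N (contact force between the fingers and stirrer_blue above 35 N or contact force between the fingers and stirrer_white above 35 N or contact force between the fingers and stirrer_grey above 35 N).
It also fails if it takes over 42 s, if anything falls off the work surface, if the arm or the gripper's body presses on something with over 40 N, if the wrist force passes 120 N, or if a joint passes its speed limit or range.

### The arm

A 7-joint arm with a two-finger parallel gripper is mounted at the origin on the work surface. World frame = base frame: x ahead of the robot, y to its left, z up, the work surface at z = 0. Lengths are in m, angles in rad, forces in N, time in s.
With the tool pointing down it reaches from about 0.425 to 0.875 m from the base axis. Payload 4.7 kg.
Tool frame: the origin (TCP) lies on the centre line of the jaws, within the pads' length; the fingertips stand 14 mm ahead of it and the grasp point (between the pads) lies 5 mm behind it; z points along the fingers, y is the line along which they close (so a half turn about z gives the same grasp; the last joint's range is limited). The gripper opens to 87 mm and grips with 3 to 60 N. Pads are 19 mm wide; open, the fingers measure 117 mm over their backs; the gripper's body (75 mm by 190 mm) begins 51 mm behind the grasp point.
Start: joints at [-1.114, 0.321, -0.07, 1.45, 0.023, 1.371, -0.057], TCP at [0.279, 0.587, 0.237] pointing down, gripper open.
Joint ranges: [-2.86, 2.86], [-0.3, 2.09], [-1.38, 1.24], [0.06, 2.45], [-1.56, 4.7], [0.09, 2.05], [-2.69, 2.69]. Speed limits (rad/s): [2.57, 2.57, 3.14, 3.14, 3.14, 3.14, 3.14].

### API

Orientations are given as a rotation vector (axis times angle).
In Python, from bench import ctrl gives the robot as it stands.
- The arm moves only by the tool send_rows, never from a script. Its argument "steps" is a list of rows, each an object of numbers: "tx", "ty", "tz": the shift along the tool's x, y, z in units of 60 mm (1.0 is 60 mm); "turn": the turn about the tool's z in units of 8 degrees (1.0 is 8 degrees); "grip": the opening, from 0 (shut) to 1 (fully open). A call has 1 to 12 rows; each row shifts and turns the commanded pose from where the row before left it, along the tool's axes as they then stand; what a row does not reach is not made up. A row lasts 1/8 s, in which the tool goes at most 62.5 mm and 10.7 degrees, less where a joint would pass 70% of its speed; a pose out of reach is approached as far as the arm can. A call is refused whole if a number of a shift passes 1 or a number of a turn 1, either way. A call with a gripper value outside its range is refused whole. The fingers move at their own pace and stop on an object; "newtons" is the grip in N (left out, the last holds). Time passes only in rows, so rows that do not move let the fingers close. It gives the time, the measured TCP pose, the force, the opening and the grip force at its end, in the units of the state.
- ctrl.get_state(): the state, without advancing time (a new reading comes with each control period).
- ctrl.get_image(name): name is "scene" or "top"; returns a dict with "pixels" (420x560x3 uint8, red, green, blue), "K" (3x3 intrinsics, pixels), "cam_to_world" (4x4, takes a point from camera to world coordinates). Camera axes: x right, y down, z forward; pixel columns grow to the right and rows downward; lengths in m; the calibration is good to about 2 mm. A picture is of the moment at which its call begins. There is no depth.
- ctrl.close_job(): hands the job in; it is judged then, once.
The state is a dict: "time": time; "joint_positions": joint angles; "qd": joint speeds; "joint_torque": joint torques, N m; "position": TCP position; "tool_rot": TCP orientation; "ft_force": force on the tool from outside, world axes, zero at the start; "torque": the same for the moment, N m; "grip_width": opening from 0.0 (shut) to 1.0 (fully open); "grip_force": force on a finger pad.
Only numpy, scipy, OpenCV 4.12 (cv2) and the standard library are available. Lean on these libraries where they do the work, as an engineer would, in place of code of your own. Each camera call takes 0.05 s, during which the arm holds its last target. There are 200 camera calls.

## Working session

There is one attempt and no reset: what is moved stays moved. The work goes in short steps, Python scripts to look and compute and a tool call to move; the robot and the scene stay as the last step left them, time stands still between calls to the robot, and variables do not carry over. Pictures are saved under pics/ and viewed, at most 10 in all, crops included, and the job is handed in when it is done.

Besides the shell and the picture viewer there is one more tool, called after "Request:" as name(argument=value, ...) on one line, values as JSON. send_rows: Moves the arm, as the interface text tells. Its arguments: {"type":"object","properties":{"steps":{"type":"array"},"newtons":{"type":"number"}},"required":["steps"]}

```bash
mkdir -p pics
cat > h.py <<'E'
import numpy as np, cv2
from bench import ctrl
def grab(n):
    im=ctrl.get_image(n); return im["pixels"],np.array(im["K"]),np.array(im["cam_to_world"])
def ray(K,T,u,v):
    d=T[:3,:3]@np.linalg.solve(K,[u,v,1.]); return T[:3,3],d/np.linalg.norm(d)
def onplane(K,T,u,v,z):
    o,d=ray(K,T,u,v); return o+d*(z-o[2])/d[2]
def save(n,px): cv2.imwrite(n,cv2.cvtColor(px,cv2.COLOR_RGB2BGR))
E
python3 - <<'E'
from h import *
for n in("scene","top"):
    p,K,T=grab(n); save(f"pics/{n}0.png",p); print(n,K[0,0],T.round(3).tolist())
s=ctrl.get_state(); print(s["position"],s["tool_rot"],s["time"],s["ft_force"],s["grip_width"])
from scipy.spatial.transform import Rotation as R
print(R.from_rotvec(s["tool_rot"]).as_matrix().round(3))
E
```

```text
scene 546.3643838554019 [[0.287, 0.837, -0.466, 1.26], [0.958, -0.255, 0.13, -0.205], [-0.01, -0.483, -0.875, 1.383], [0.0, 0.0, 0.0, 1.0]]
top 517.3265403224999 [[0.014, -0.996, 0.092, 0.388], [-1.0, -0.016, -0.023, 0.027], [0.024, -0.091, -0.996, 1.634], [0.0, 0.0, 0.0, 1.0]]
[0.27832818 0.58688671 0.23556562] [-6.89711678e-01 -3.06464946e+00  2.64968742e-03] 0.1 [0.15195617 1.67508058 0.25239906] 0.9995365703838632
[[-0.904  0.428 -0.001]
 [ 0.428  0.904 -0.002]
 [-0.    -0.002 -1.   ]]
```

View pics/scene0.png

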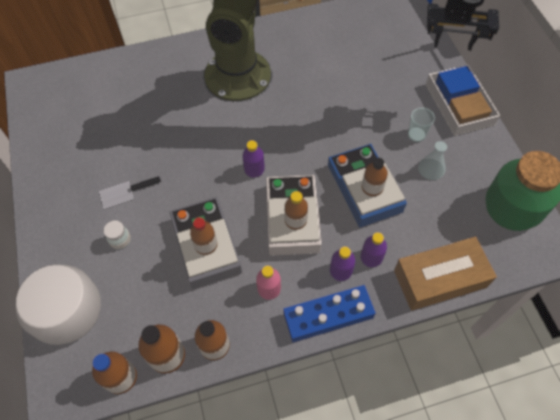

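View pics/top0.png

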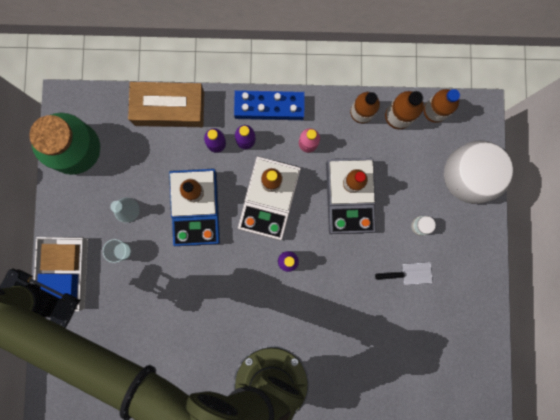

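The scene view shows the red cap at (198,224) on the grey stirrer and the yellow cap at (296,197) on the white one. The black cap at (378,162) is on the blue one. In the top view the caps are at (361,178), (272,176) and (187,187).

Yellow-capped candidates in the top view are the amber bottle at (271,178), the purple ones at (214,139), (244,136) and (288,261), and the pink one at (309,140). Only the amber one on a plate fits. The green keys should be near (337,224) for grey and (276,228) for white, and the green rectangles in between are displays.

Next I'll measure the keys in both views and check them in one crop.

```bash
cat > m.py <<'E'
from h import *
def blobs(px,lo,hi,amin=12):
    hsv=cv2.cvtColor(px,cv2.COLOR_RGB2HSV); m=cv2.inRange(hsv,lo,hi)
    n,l,st,c=cv2.connectedComponentsWithStats(m)
    return [(c[i],st[i]) for i in range(1,n) if st[i,4]>=amin]
def tri(a,b):
    A=np.zeros((3,3));y=np.zeros(3)
    for o,d in(a,b): P=np.eye(3)-np.outer(d,d);A+=P;y+=P@o
    x=np.linalg.solve(A,y); return x,max(np.linalg.norm((np.eye(3)-np.outer(d,d))@(x-o)) for o,d in(a,b))
if __name__=="__main__":
    V={n:grab(n) for n in("scene","top")}
    for name,lo,hi in(("green",(45,90,60),(85,255,255)),("orange",(4,150,120),(16,255,255)),("yellow",(23,150,120),(33,255,255)),):
        L={}
        for n,(p,K,T) in V.items():
            L[n]=blobs(p,lo,hi)
            for c,s in L[n]:
                if name!="yellow": print(name,n,c.round(1),s[2:],onplane(K,T,*c,.064).round(3))
        for c,s in L["scene"]:
            for c2,s2 in L["top"]:
                x,e=tri(ray(*V["scene"][1:],*c),ray(*V["top"][1:],*c2))
                if e<.006 and 0.02<x[2]<.25: print(" match",name,c.round(0),c2.round(0),x.round(4),round(e,4))
    p=V["top"][0][150:280,160:390]; q=V["scene"][0][135:265,165:395]
    save("pics/crop.png",cv2.resize(np.vstack([p,q]),None,fx=2.3,fy=2.3,interpolation=cv2.INTER_CUBIC))
E
python3 m.py
```

```text
green scene [365.8 150.5] [ 7  8 47] [0.452 0.276 0.064]
green scene [357.5 164.2] [12  8 61] [0.489 0.236 0.064]
green scene [512.2 163.2] [ 8  5 13] [0.616 0.661 0.064]
green scene [277.  182.2] [ 7  8 45] [ 0.48  -0.002  0.064]
green scene [530.7 203.7] [  56   45 1334] [0.75  0.645 0.064]
green scene [288.2 191.8] [ 7  5 23] [0.519 0.019 0.064]
green scene [208.1 205.4] [ 7  8 49] [ 0.496 -0.205  0.064]
green top [ 69.8 119.2] [ 28  15 180] [0.801 0.629 0.064]
green top [ 59.2 158.4] [ 51  24 620] [0.679 0.655 0.064]
green top [264.1 215.5] [13 10 92] [0.514 0.028 0.064]
green top [351.7 213.4] [12  8 90] [ 0.524 -0.24   0.064]
green top [194.6 225.3] [12  9 95] [0.481 0.238 0.064]
green top [340.7 223. ] [ 8  7 46] [ 0.495 -0.206  0.064]
green top [274.  227.5] [ 7  6 38] [ 0.478 -0.003  0.064]
green top [182.1 235.2] [ 7  7 42] [0.45  0.275 0.064]
 match green [366. 150.] [182. 235.] [0.4506 0.2759 0.0623] 0.0007
 match green [358. 164.] [195. 225.] [0.4817 0.2402 0.051 ] 0.0004
 match green [277. 182.] [274. 228.] [ 0.478  -0.0021  0.0613] 0.0005
 match green [531. 204.] [ 70.
[... 1457 characters left out ...]
 match orange [181. 214.] [365. 222.] [ 0.4988 -0.2818  0.062 ] 0.0002
 match orange [208. 229.] [351. 178.] [ 0.6174 -0.2217  0.1617] 0.0001
 match orange [219. 334.] [360. 102.] [ 0.8642 -0.2591  0.0931] 0.0007
 match orange [168. 341.] [400. 104.] [ 0.8531 -0.3766  0.1177] 0.0006
 match orange [118. 367.] [439. 100.] [ 0.873  -0.5008  0.0992] 0.0001
 match yellow [252. 145.] [289. 261.] [ 0.3773 -0.0458  0.125 ] 0.0005
 match yellow [296. 196.] [272. 175.] [0.6154 0.0094 0.2048] 0.0008
 match yellow [377. 238.] [212. 134.] [0.7487 0.186  0.1235] 0.0006
 match yellow [344. 252.] [244. 130.] [0.7614 0.0926 0.1241] 0.0004
 match yellow [267. 271.] [311. 134.] [ 0.7548 -0.1078  0.1245] 0.0006
```

View pics/crop.png

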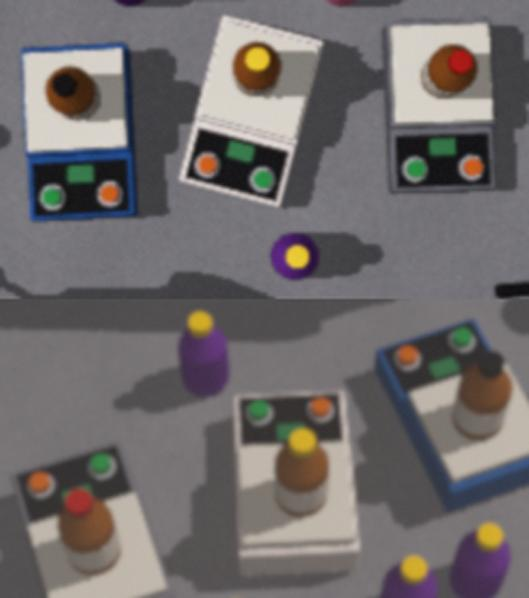

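The crop confirms it: the red cap is on grey, whose green key is on the left. The yellow-capped amber bottle is on white, whose green key is on the right, and the black cap is on blue.

Measured keys are grey (0.495, -0.206, 0.062) and white (0.478, -0.002, 0.061). Each is 76 mm from its orange key, as specified, and the height is within 3 mm of the given 64 mm.

The loose purple bottle stands at (0.377, -0.046) and is 125 mm tall. I'll keep the gripper body's long side along y to clear it. First I close the gripper, turn -25° and rise, then traverse.

Request:
send_rows(steps=[{"tx": 0, "ty": 0, "tz": -0.14, "turn": -0.79, "grip": 0}, {"tx": 0, "ty": 0, "tz": -0.14, "turn": -0.79, "grip": 0}, {"tx": 0, "ty": 0, "tz": -0.14, "turn": -0.79, "grip": 0}, {"tx": 0, "ty": 0, "tz": -0.14, "turn": -0.79, "grip": 0}, {"tx": -0.38, "ty": -0.8, "tz": 0, "turn": 0, "grip": 0}, {"tx": -0.38, "ty": -0.8, "tz": 0, "turn": 0, "grip": 0}, {"tx": -0.38, "ty": -0.8, "tz": 0, "turn": 0, "grip": 0}, {"tx": -0.38, "ty": -0.8, "tz": 0, "turn": 0, "grip": 0}, {"tx": -0.38, "ty": -0.8, "tz": 0, "turn": 0, "grip": 0}, {"tx": -0.38, "ty": -0.8, "tz": 0, "turn": 0, "grip": 0}, {"tx": -0.38, "ty": -0.8, "tz": 0, "turn": 0, "grip": 0}, {"tx": 0, "ty": 0, "tz": 0, "turn": 0, "grip": 0}], newtons=10)

```text
time: 1.7
position: [0.4399, 0.2461, 0.2704]
tool_rot: [0.016, 3.14, -0.002]
ft_force: [-0.0, 0.2, -0.5]
grip_width: 0.007
grip_force: 0.0
```

Request:
send_rows(steps=[{"tx": -0.1, "ty": -0.84, "tz": 0, "turn": 0, "grip": 0}, {"tx": -0.1, "ty": -0.84, "tz": 0, "turn": 0, "grip": 0}, {"tx": -0.1, "ty": -0.84, "tz": 0, "turn": 0, "grip": 0}, {"tx": -0.1, "ty": -0.84, "tz": 0, "turn": 0, "grip": 0}, {"tx": -0.1, "ty": -0.84, "tz": 0, "turn": 0, "grip": 0}, {"tx": -0.1, "ty": -0.84, "tz": 0, "turn": 0, "grip": 0}, {"tx": -0.1, "ty": -0.84, "tz": 0, "turn": 0, "grip": 0}, {"tx": -0.1, "ty": -0.84, "tz": 0, "turn": 0, "grip": 0}, {"tx": -0.1, "ty": -0.84, "tz": 0, "turn": 0, "grip": 0}, {"tx": 0, "ty": 0, "tz": 0, "turn": 0, "grip": 0}, {"tx": 0, "ty": 0, "tz": 0, "turn": 0, "grip": 0}])

```text
time: 3.08
position: [0.4912, -0.2011, 0.2698]
tool_rot: [-0.001, -3.141, -0.002]
ft_force: [1.2, -0.0, 0.7]
grip_width: 0.006
grip_force: 0.0
```

Request:
send_rows(steps=[{"tx": -0.06, "ty": -0.08, "tz": 0.5, "turn": 0, "grip": 0}, {"tx": 0, "ty": 0, "tz": 0.6, "turn": 0, "grip": 0}, {"tx": 0, "ty": 0, "tz": 0.6, "turn": 0, "grip": 0}, {"tx": 0, "ty": 0, "tz": 0.6, "turn": 0, "grip": 0}, {"tx": 0, "ty": 0, "tz": 0.45, "turn": 0, "grip": 0}, {"tx": 0, "ty": 0, "tz": 0, "turn": 0, "grip": 0}, {"tx": 0, "ty": 0, "tz": 0, "turn": 0, "grip": 0}])

```text
time: 3.95
position: [0.4955, -0.2065, 0.1062]
tool_rot: [-0.0, 3.14, 0.0]
ft_force: [0.3, -0.5, 1.3]
grip_width: 0.008
grip_force: 0.0
```

Run:
```python
from h import *
p,K,T=grab("scene"); t=grab("top")[0]
save("pics/c1.png",cv2.resize(np.hstack([p[130:260,150:330],t[150:280,230:410]]),None,fx=2.2,fy=2.2))
s=ctrl.get_state(); print(s["position"],s["ft_force"])
```

```text
[ 0.49576571 -0.20714569  0.10670719] [ 0.7506764  -0.02347539  1.18386072]
```

View pics/c1.png

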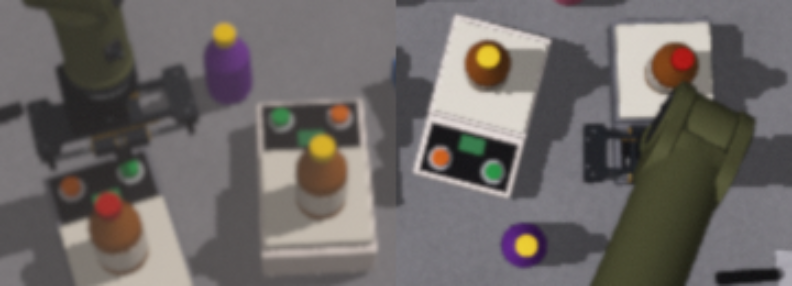

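The gripper hovers near the grey green key, but in the crop the fingers look slightly left of it. I'll project the tip and finger line into the image to check.

Run:
```python
from h import *
p,K,T=grab("scene"); s=ctrl.get_state(); P=s["position"]
c=p[150:240,150:270].copy(); c=cv2.resize(c,None,fx=6,fy=6,interpolation=cv2.INTER_CUBIC)
def pr(X):
    q=np.linalg.inv(T)@np.r_[X,1]; u=K@q[:3]; return u[:2]/u[2]
for X,col in((P+[0,0,-.014],(255,0,0)),(P,(255,255,0)),(P+[0,0,.056],(0,255,255)),(np.array([.4948,-.2058,.0614]),(255,255,255))):
    u=pr(X); print(u.round(1)); cv2.circle(c,tuple(int(v) for v in (u-[150,150])*6+3),5,col,-1)
save("pics/c2.png",c)
```

```text
[206.  200.3]
[205.4 197.7]
[202.5 187. ]
[208.  205.5]
```

View pics/c2.png

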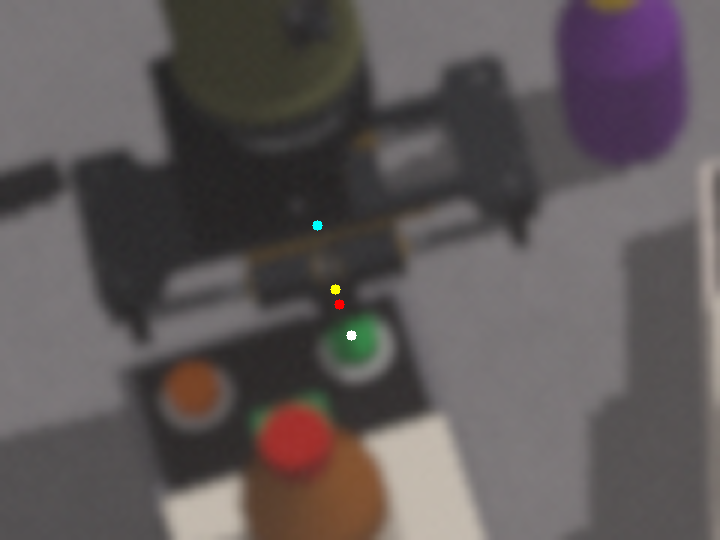

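The projected tip (339,304) falls on the dark finger ends, directly over the green key, so the alignment is good. Now down to just above the key, then slow pressing.

Request:
send_rows(steps=[{"tx": 0, "ty": 0, "tz": 0.14, "turn": 0, "grip": 0}, {"tx": 0, "ty": 0, "tz": 0.14, "turn": 0, "grip": 0}, {"tx": 0, "ty": 0, "tz": 0.1, "turn": 0, "grip": 0}, {"tx": 0, "ty": 0, "tz": 0, "turn": 0, "grip": 0}, {"tx": 0, "ty": 0, "tz": 0.03, "turn": 0, "grip": 0}, {"tx": 0, "ty": 0, "tz": 0.03, "turn": 0, "grip": 0}, {"tx": 0, "ty": 0, "tz": 0.03, "turn": 0, "grip": 0}, {"tx": 0, "ty": 0, "tz": 0.03, "turn": 0, "grip": 0}, {"tx": 0, "ty": 0, "tz": 0, "turn": 0, "grip": 0}])

```text
time: 5.22
position: [0.4947, -0.2075, 0.0753]
tool_rot: [0.003, 3.141, -0.0]
ft_force: [-0.2, -0.3, 2.0]
grip_width: 0.003
grip_force: 1.2
```

Request:
send_rows(steps=[{"tx": 0, "ty": 0, "tz": 0.02, "turn": 0, "grip": 0}, {"tx": 0, "ty": 0, "tz": 0.02, "turn": 0, "grip": 0}, {"tx": 0, "ty": 0, "tz": 0.02, "turn": 0, "grip": 0}, {"tx": 0, "ty": 0, "tz": 0.02, "turn": 0, "grip": 0}, {"tx": 0, "ty": 0, "tz": 0, "turn": 0, "grip": 0}])

```text
time: 5.85
position: [0.4947, -0.2075, 0.0705]
tool_rot: [0.003, 3.141, 0.0]
ft_force: [-0.4, 0.4, 5.7]
grip_width: 0.003
grip_force: 2.3
```

Request:
send_rows(steps=[{"tx": 0, "ty": 0, "tz": 0.02, "turn": 0, "grip": 0}, {"tx": 0, "ty": 0, "tz": 0, "turn": 0, "grip": 0}])

```text
time: 6.1
position: [0.4947, -0.2075, 0.0696]
tool_rot: [0.002, 3.141, 0.0]
ft_force: [-1.3, 1.2, 4.8]
grip_width: -0.001
grip_force: 3.4
```

Request:
send_rows(steps=[{"tx": 0, "ty": 0, "tz": 0.02, "turn": 0, "grip": 0}, {"tx": 0, "ty": 0, "tz": 0, "turn": 0, "grip": 0}, {"tx": 0, "ty": 0, "tz": 0, "turn": 0, "grip": 0}])

```text
time: 6.48
position: [0.4947, -0.2075, 0.0687]
tool_rot: [0.003, 3.141, 0.001]
ft_force: [-2.5, 1.0, 9.6]
grip_width: 0.007
grip_force: 4.5
```

9.6 N is well above the 3 N drag, with the tip 3 mm below the let-go height of the pressed-in key, so the key is at its stop. I'll withdraw and check it in the pictures.

Request:
send_rows(steps=[{"tx": 0, "ty": 0, "tz": -0.2, "turn": 0, "grip": 0}, {"tx": 0, "ty": 0, "tz": -0.6, "turn": 0, "grip": 0}, {"tx": 0, "ty": 0, "tz": -0.8, "turn": 0, "grip": 0}, {"tx": 0, "ty": 0, "tz": -0.8, "turn": 0, "grip": 0}, {"tx": 0, "ty": 0, "tz": -0.6, "turn": 0, "grip": 0}, {"tx": 0.09, "ty": 0.8, "tz": 0, "turn": 0, "grip": 0}, {"tx": 0.09, "ty": 0.8, "tz": 0, "turn": 0, "grip": 0}, {"tx": 0.09, "ty": 0.8, "tz": 0, "turn": 0, "grip": 0}, {"tx": 0, "ty": 0.8, "tz": 0, "turn": 0, "grip": 0}, {"tx": 0, "ty": 0.2, "tz": 0, "turn": 0, "grip": 0}, {"tx": 0, "ty": 0, "tz": 0, "turn": 0, "grip": 0}, {"tx": 0, "ty": 0, "tz": 0, "turn": 0, "grip": 0}])

```text
time: 7.98
position: [0.4786, -0.0053, 0.2479]
tool_rot: [-0.007, -3.141, 0.001]
ft_force: [0.2, -0.8, 0.3]
grip_width: 0.004
grip_force: 0.0
```

```bash
python3 m.py | grep match; python3 -c "
from h import *
s=ctrl.get_state();print(s['position'],s['time'],s['ft_force'])"
```

```text
match green [366. 151.] [182. 235.] [0.4506 0.2758 0.0621] 0.0006
 match green [358. 164.] [195. 225.] [0.4817 0.2403 0.0505] 0.0004
 match green [531. 204.] [ 70. 120.] [0.7798 0.5977 0.1396] 0.0007
 match green [209. 207.] [340. 223.] [ 0.4949 -0.2055  0.0528] 0.0002
 match orange [342. 159.] [207. 234.] [0.4563 0.2002 0.061 ] 0.0005
 match orange [383. 172.] [182. 191.] [0.5767 0.2688 0.1367] 0.0005
 match orange [304. 181.] [264. 178.] [0.6022 0.0313 0.2455] 0.0024
 match orange [303. 205.] [264. 178.] [0.6163 0.029  0.1492] 0.0002
 match orange [182. 214.] [365. 222.] [ 0.4979 -0.2819  0.0562] 0.0006
 match orange [207. 228.] [351. 178.] [ 0.6169 -0.222   0.162 ] 0.0008
 match orange [219. 334.] [360. 102.] [ 0.8643 -0.2598  0.0908] 0.0003
 match orange [168. 341.] [400. 104.] [ 0.8536 -0.3773  0.1178] 0.0004
 match orange [118. 367.] [439. 100.] [ 0.873  -0.5017  0.0987] 0.0005
 match yellow [296. 196.] [272. 175.] [0.6156 0.0095 0.2049] 0.0008
 match yellow [378. 238.] [212. 134.] [0.7487 0.1863 0.1241] 0.0008
 match yellow [344. 252.] [244. 130.] [0.7614 0.0926 0.1238] 0.0004
 match yellow [267. 271.] [311. 134.] [ 0.7547 -0.1079  0.1243] 0.0006
[ 0.47863009 -0.00514858  0.24794181] 8.075 [ 0.17352856 -0.17644112  0.36391329]
```

The grey green key now reads 9 mm lower (0.061→0.053), so it's in. I'm now over the white green key and descend to it.

Request:
send_rows(steps=[{"tx": 0, "ty": 0.05, "tz": 0.4, "turn": 0, "grip": 0}, {"tx": 0, "ty": 0, "tz": 0.6, "turn": 0, "grip": 0}, {"tx": 0, "ty": 0, "tz": 0.6, "turn": 0, "grip": 0}, {"tx": 0, "ty": 0, "tz": 0.6, "turn": 0, "grip": 0}, {"tx": 0, "ty": 0, "tz": 0.3, "turn": 0, "grip": 0}, {"tx": 0, "ty": 0, "tz": 0.2, "turn": 0, "grip": 0}, {"tx": 0, "ty": 0, "tz": 0, "turn": 0, "grip": 0}, {"tx": 0, "ty": 0, "tz": 0, "turn": 0, "grip": 0}])

```text
time: 9.07
position: [0.4794, -0.0006, 0.0868]
tool_rot: [0.003, 3.14, 0.0]
ft_force: [0.1, 0.4, -0.1]
grip_width: 0.008
grip_force: 0.0
```

Request:
send_rows(steps=[{"tx": 0.02, "ty": -0.02, "tz": 0.06, "turn": 0, "grip": 0}, {"tx": 0, "ty": 0, "tz": 0.06, "turn": 0, "grip": 0}, {"tx": 0, "ty": 0, "tz": 0.03, "turn": 0, "grip": 0}, {"tx": 0, "ty": 0, "tz": 0.03, "turn": 0, "grip": 0}, {"tx": 0, "ty": 0, "tz": 0.02, "turn": 0, "grip": 0}, {"tx": 0, "ty": 0, "tz": 0.02, "turn": 0, "grip": 0}, {"tx": 0, "ty": 0, "tz": 0.02, "turn": 0, "grip": 0}, {"tx": 0, "ty": 0, "tz": 0.02, "turn": 0, "grip": 0}, {"tx": 0, "ty": 0, "tz": 0, "turn": 0, "grip": 0}])

```text
time: 10.2
position: [0.4775, -0.0016, 0.0705]
tool_rot: [0.003, 3.142, 0.0]
ft_force: [-1.5, -0.4, 5.2]
grip_width: 0.005
grip_force: 2.3
```

Request:
send_rows(steps=[{"tx": 0, "ty": 0, "tz": 0.02, "turn": 0, "grip": 0}, {"tx": 0, "ty": 0, "tz": 0.02, "turn": 0, "grip": 0}, {"tx": 0, "ty": 0, "tz": 0, "turn": 0, "grip": 0}, {"tx": 0, "ty": 0, "tz": 0, "turn": 0, "grip": 0}])

```text
time: 10.7
position: [0.4775, -0.0016, 0.0687]
tool_rot: [0.003, 3.142, 0.001]
ft_force: [-2.8, -1.5, 9.2]
grip_width: 0.006
grip_force: 4.5
```

9.2 N at the same depth, so this key is fully in as well. I'll withdraw up and aside so both keys can be seen.

Request:
send_rows(steps=[{"tx": 0, "ty": 0, "tz": -0.2, "turn": 0, "grip": 0}, {"tx": 0, "ty": 0, "tz": -0.6, "turn": 0, "grip": 0}, {"tx": 0, "ty": 0, "tz": -0.8, "turn": 0, "grip": 0}, {"tx": 0, "ty": 0, "tz": -0.8, "turn": 0, "grip": 0}, {"tx": 0, "ty": 0, "tz": -0.7, "turn": 0, "grip": 0}, {"tx": 0, "ty": 0.8, "tz": 0, "turn": 0, "grip": 0}, {"tx": 0, "ty": 0.8, "tz": 0, "turn": 0, "grip": 0}, {"tx": 0, "ty": 0.8, "tz": 0, "turn": 0, "grip": 0}, {"tx": 0, "ty": 0.8, "tz": 0, "turn": 0, "grip": 0}, {"tx": 0, "ty": 0.8, "tz": 0, "turn": 0, "grip": 0}, {"tx": 0, "ty": 0, "tz": 0, "turn": 0, "grip": 0}, {"tx": 0, "ty": 0, "tz": 0, "turn": 0, "grip": 0}])

```text
time: 12.2
position: [0.4778, 0.2376, 0.2537]
tool_rot: [-0.003, -3.141, 0.002]
ft_force: [-0.0, -0.4, 0.2]
grip_width: 0.004
grip_force: 0.0
```

```bash
python3 m.py | grep match | grep -v "0.[78]... "; python3 -c "
from h import *
s=ctrl.get_state();print(s['position'],s['time'],s['ft_force'])"
```

```text
match green [277. 183.] [274. 228.] [ 0.4781 -0.002   0.0543] 0.0002
 match green [288. 192.] [264. 215.] [0.5139 0.0248 0.0533] 0.0035
 match green [208. 207.] [340. 223.] [ 0.4951 -0.2058  0.053 ] 0.0001
 match orange [342. 159.] [206. 235.] [0.4522 0.2028 0.054 ] 0.0
 match orange [383. 172.] [182. 191.] [0.5761 0.2687 0.135 ] 0.0007
 match orange [304. 181.] [265. 178.] [0.6028 0.0312 0.2439] 0.0029
 match orange [304. 181.] [249. 221.] [0.4963 0.0729 0.0581] 0.0002
 match orange [303. 205.] [265. 178.] [0.6166 0.0285 0.1488] 0.0
 match orange [182. 214.] [365. 222.] [ 0.4987 -0.2817  0.0588] 0.0004
 match orange [207. 229.] [351. 178.] [ 0.6179 -0.2222  0.1605] 0.0004
 match yellow [252. 145.] [289. 261.] [ 0.377  -0.046   0.1236] 0.0006
 match yellow [296. 196.] [272. 175.] [0.6155 0.0094 0.2043] 0.0006
[0.47815441 0.23676225 0.25400372] 12.3 [ 0.01312704 -0.56911507 -0.0154562 ]
```

View pics/crop.png

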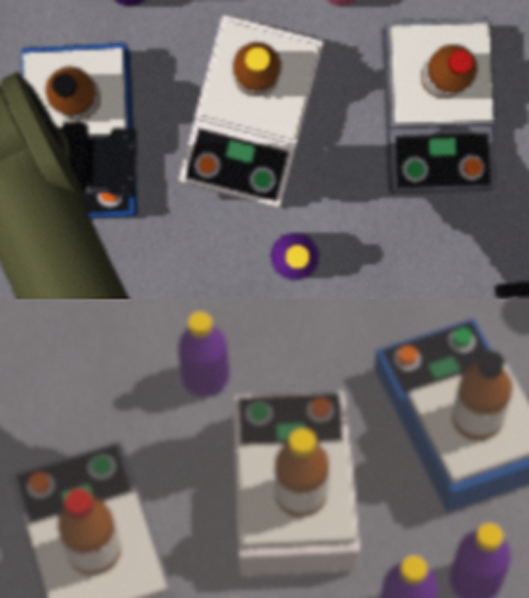

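The view shows both pressed green keys lower: grey 0.061→0.053 and white 0.061→0.054. The bottles and caps haven't moved. The orange keys the arm's shadow falls on read 0.058–0.059, against 0.061–0.062 before. I take that as a shift in the colour mask, since the fingers never came near them. The arm is clear at z 0.25.

```bash
python3 -c "
from bench import ctrl
print(ctrl.close_job())"
```

```text
the job is handed in; nothing more can be done
None
```

I pressed the green keys under the red-capped bottle (grey stirrer) and then the yellow-capped bottle (white stirrer) to 9–10 N; both measured lower afterwards, the arm withdrew clear, and the job was handed in at about 12 s, with no verdict returned.

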